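Move the plant caddy to its mat and brake it

ROBOT

A 6-joint arm with a two-finger parallel gripper is mounted at the origin on the work surface. World frame = base frame: x ahead of the robot, y to its left, z up, the work surface at z = 0. Lengths are in m, angles in rad, forces in N, time in s.
With the tool pointing down it reaches from about 0.35 to 0.725 m from the base axis. Payload 4.3 kg.
Tool frame: the origin (TCP) lies at the very end of the fingers, on their centre line; the grasp point (between the pads) lies 19 mm behind it (pinch_z is the distance from the TCP to the grasp point, in m); y points along the fingers, z is the direction in which the jaws open and shut, and the axes are right-handed (so a half turn about y gives the same grasp; the last joint's range is limited). The gripper opens to 85 mm and grips with 20 to 120 N. Pads are 22 mm wide; open, the fingers measure 114 mm over their backs; the gripper's body (76 mm by 85 mm) begins 54 mm behind the grasp point. The pads swing forward as they close: fully open they stand 13 mm farther back than shut.
Start: joints at [-1.435, 0.377, 0.081, 1.274, 0, 1.46], TCP at [0.14, -0.558, 0.231] pointing down, gripper open.
Joint ranges: [-2.72, 2.72], [-0.84, 1.66], [-1.02, 1.22], [-1.77, 2.12], [-1.37, 1.28], [-3.14, 3.14]. Speed limits (rad/s): [2.57, 2.57, 3.14, 3.14, 3.14, 3.14].

INTERFACE

Orientations are given as a 3x3 rotation matrix whose columns are the frame's x, y, z axes.
In Python, from workcell import * gives the robot as it stands.
- The arm moves only by the tool carry_out, never from a script. Its argument "moves" is a list of rows, each an object of numbers: "x", "y", "z": the shift along the tool's x, y, z in cm; "ax", "ay", "az": the turn, a rotation vector about the tool's x, y, z in degrees; "claw": the gripper's target within -1 to 1 (shut at 1, half-way at 0, fully open at -1). In form: [{"x": .., "y": .., "z": .., "ax": .., "ay": .., "az": .., "claw": ..}, ...]. A call has 1 to 12 rows; each row shifts and turns the commanded pose from where the row before left it, along the tool's axes as they then stand; what a row does not reach is not made up. A row lasts 1/12 s, in which the tool goes at most 41.7 mm and 7.16 degrees, less where a joint would pass 70% of its speed; a pose out of reach is approached as far as the arm can. A call is refused whole if a number of a shift passes 4.17 or a number of a turn 7.16, either way. A call with a gripper value outside its range is refused whole. The fingers move at their own pace and stop on an object; "newtons" is the grip in N (left out, the last holds). Time passes only in rows, so rows that do not move let the fingers close. It gives the time, the measured TCP pose, the force and the opening at its end, in the units of the state.
- read_state(): the state, without advancing time (a new reading comes with each control period).
- get_image(name): name is "side" or "top"; returns a dict with "frame" (400x640x3 uint8, red, green, blue), "K" (3x3 intrinsics, pixels), "pose" (4x4, takes a point from camera to world coordinates). Camera axes: x right, y down, z forward; pixel columns grow to the right and rows downward; lengths in m; the calibration is good to about 2 mm. A picture is of the moment at which its call begins. There is no depth.
- close_job(): hands the job in, once; it reports no verdict.
The state is a dict: "t": time; "q": joint angles; "qvel": joint speeds; "joint_torque": joint torques, N m; "eef_pos": TCP position; "tool_rot": TCP orientation; "force": force on the tool from outside, world axes, zero at the start; "moment": the same for the moment, N m; "finger_gap": opening from 0.0 (shut) to 1.0 (fully open).
Only numpy, scipy, OpenCV 4.12 (cv2) and the standard library are available. Lean on these libraries where they do the work, as an engineer would, in place of code of your own. Each camera call takes 0.05 s, during which the arm holds its last target. There are 200 camera calls.

TASK

The potted plant stands on its wheeled caddy with the brake on. Flick the brake lever fully up before the caddy is shifted, roll the caddy by its bow handle into its place on the cork mat between the file rack and the card drawers, centred and square with the lever end facing out, let go, then push the brake lever fully down to lock it there. Keep the caddy on its castors and leave the mug, tape dispenser and stapler where they are; do not ram the rack or the drawers.

Things in the scene. Friction and masses are not known exactly. Their poses are not given: they have to be found in the camera images.
- caddy_mid (a point): Plant caddy: slatted wooden deck 200 (x) x 180 (y) mm, underside 56, top 72 mm above the table, on four ball castors (x +-72, y +-62 mm) that roll in every direction, drag about 0.6 N. This point: centre of the deck's top. x points away from the lever end, z up; handle and lever are on the -x end. With its plant about 2.2 kg (varies): rolled, not lifted; over 4 N up at the lever lifts that end.
- pot_mid (a point): The plant, fixed on the deck: terracotta pot 112 mm across, rim 179 mm above the table, with stiff upright leaves within 50 mm of its axis up to about 320 mm above the table. This point: on the pot's axis half-way up, at caddy x +32 mm. Axes as caddy_mid.
- handle (a point): Middle of the caddy's bow handle: round steel bar 10 mm thick along the caddy's y, straight for 88 mm, on posts at y +-56 mm. This point is 165 mm above the table, at caddy x -78 mm; the pot is 54 mm from it. Can be pinched from above, fingers closing along the caddy's x. Axes as caddy_mid.
- brake_hinge (a point): Hinge of the brake lever: axis along the caddy's y, 43 mm above the table, at caddy x -106 mm (6 mm outside the end of the deck). Under its shaft, at y +-36 mm, stand two plungers with rubber feet 26 mm across. Axes as caddy_mid.
- brake_toe (a point): Centre of the lever's black rubber toe pad (32 mm along the lever, 28 mm wide, 10 mm thick), 76 mm from the hinge; the lever ends at 92 mm and sticks out from the deck's -x end. Fully down the point is 30 mm above the table and 75 mm out from the hinge; fully up 87 and 62 mm. The pad can be pinched by its sides (fingers closing along the caddy's y) or pushed on top.
- brake (a joint): Brake lever angle, rad: 0 fully up (35 degrees above level, off), 0.785 fully down at its stop (10 degrees below level, locked). Pushed down it presses the two rubber feet straight onto the table: they touch from about 0.56 and at the stop lift that end about 1.5 mm, so the caddy cannot roll. It stays where it is left; it takes about 1 to 2 N at the toe. Starts locked.
- mat_mid (a point): Centre of the cork mat, 250 (x) x 215 (y) mm, 1 mm thick, the caddy's place, entered from its -x side; x points into the place. The caddy stands square on it with caddy_mid above this point and the caddy's x along the mat's x. It rolls onto it without a step.
- place: Fixed things round the mat, one  grey rack of files (200 x 84 x 165 high mm) at the mat's +y side and grey steel card drawers (200 x 84 x 150 high, knobs 12 mm proud of the front) at its -y side. Inner faces 115 mm either side of the mat's centre line; they begin 30 mm (rack) and 26 mm (drawers) in -x from mat_mid and run along the mat's x. Origin: 90 mm in -x from mat_mid, same axes.
- mug_mid (a point): Bystander: white mug, 78 mm across, 90 mm high, its handle reaching about 70 mm from the axis at its own +y; this point is its centre, 45 mm up.
- tape_mid (a point): Bystander: desk tape dispenser, 150 (x) x 56 (y) mm, 86 mm high; this point is 40 mm above the centre of its foot.
- stapler_mid (a point): Bystander: black stapler, 135 (x) x 34 (y) mm, 51 mm high; this point is 26 mm above the centre of its foot.

How it is judged:
On the way, in this order (a step that is already met when the one before it is completed fails the run):
1. the brake lever is flicked fully up (below 0.2 rad) while the caddy still stands where it was (within 30 mm) (value of joint brake below 0.2 rad and distance of caddy_mid from where it was at the start of the episode below 0.03 m), for 0.2 s.
2. the caddy has been rolled, brake off, onto its mat (horizontal distance between caddy_mid and mat_mid below 0.025 m and angle between the x axis of caddy_mid and the x axis of mat_mid, either way round below 0.12 rad and x of brake_toe in the frame of mat_mid below 0 m and value of joint brake below 0.3 rad), for 0.3 s.
At the end, for the whole second after the job is handed in: The caddy stands still and upright on its mat, its deck centre within 25 mm of the mat's centre and square within 0.12 rad, lever end facing out, with the brake lever pushed down past 0.69 rad (at most 5 degrees short of its stop) (horizontal distance between caddy_mid and mat_mid below 0.025 m and angle between the x axis of caddy_mid and the x axis of mat_mid, either way round below 0.12 rad and x of brake_toe in the frame of mat_mid below 0 m and value of joint brake above 0.69 rad and linear speed of caddy below 0.01 m/s and angle between caddy_mid's own z axis and vertical below 0.05 rad); the robot touches nothing.
It fails at once if the mug, tape dispenser or stapler is pushed more than 15 mm (distance of any of mug_mid, tape_mid, stapler_mid from where it was at the start of the episode above 0.015 m).
It fails at once if the caddy is tipped by more than 0.12 rad (7 degrees) (angle between caddy_mid's own z axis and vertical above 0.12 rad).
It fails at once if the file rack or the card drawers are rammed (over 15 N) by the caddy or the robot (contact force between place and anything else above 15 N).
It also fails if it takes over 64 s, if anything falls off the work surface, if the arm or the gripper's body presses on something with over 40 N, if the wrist force passes 120 N, or if a joint passes its speed limit or range.

## Working session

There is one attempt and no reset: what is moved stays moved. The work goes in short steps, Python scripts to look and compute and a tool call to move; the robot and the scene stay as the last step left them, time stands still between calls to the robot, and variables do not carry over. Pictures are saved under pics/ and viewed, about 8 in all and at most 12, crops included, and the job is handed in when it is done.

Besides the shell and the picture viewer there is one more tool, called after "Request:" by a JSON object that holds its "method" and its "body", one argument or row to a line. carry_out: Moves the arm, as the interface text tells. Its arguments: {"type":"object","properties":{"moves":{"type":"array"},"newtons":{"type":"number"}},"required":["moves"]}

```bash
mkdir -p pics; ls
python3 - <<'E'
from workcell import *
import cv2
for n in("side","top"):
    d=get_image(n);cv2.imwrite(f"pics/{n}0.png",d["frame"][:,:,::-1]);print(n,d["K"].round(1).tolist(),d["pose"].round(4).tolist())
s=read_state();print(s)
E
```

```text
pics
side [[513.5, 0.0, 318.7], [0.0, 513.5, 202.9], [0.0, 0.0, 1.0]] [[-0.7299, -0.367, 0.5767, -0.2269], [-0.6834, 0.3743, -0.6267, 0.8704], [0.0141, -0.8516, -0.524, 0.8369], [0.0, 0.0, 0.0, 1.0]]
top [[473.4, 0.0, 316.0], [0.0, 473.4, 197.4], [0.0, 0.0, 1.0]] [[0.016, -0.9825, 0.1855, 0.3031], [-0.9997, -0.0188, -0.0136, 0.0321], [0.0168, -0.1852, -0.9826, 1.542], [0.0, 0.0, 0.0, 1.0]]
{'t': 0.1, 'q': array([-1.43526181e+00,  3.77978419e-01,  7.97855522e-02,  1.27437841e+00,
        1.30608931e-05,  1.46048405e+00]), 'qvel': array([-0.00033224, -0.00197714,  0.00184357,  0.00021978, -0.00024003,
        0.00140527]), 'joint_torque': array([ 3.84753475e-04, -4.64696252e+01,  2.70580870e+01,  1.20056444e-02,
       -1.44249648e-04, -5.39062640e-06]), 'eef_pos': array([ 0.13986824, -0.55714562,  0.23047099]), 'tool_rot': array([[-9.69931608e-01, -2.26889446e-04,  2.43377536e-01],
       [-2.43377553e-01,  1.76043286e-03, -9.69930032e-01],
       [-2.08382924e-04, -9.99998425e-01, -1.76271927e-03]]), 'force': array([-0.8518995 , -0.34517845, -0.70986887]), 'moment': array([ 0.00743145,  0.00908185, -0.05136798]), 'finger_gap': 1.0003515133586502}
```

View pics/side0.png

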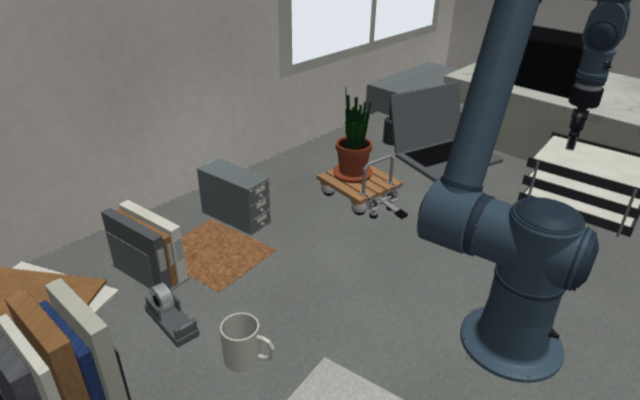

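View pics/top0.png

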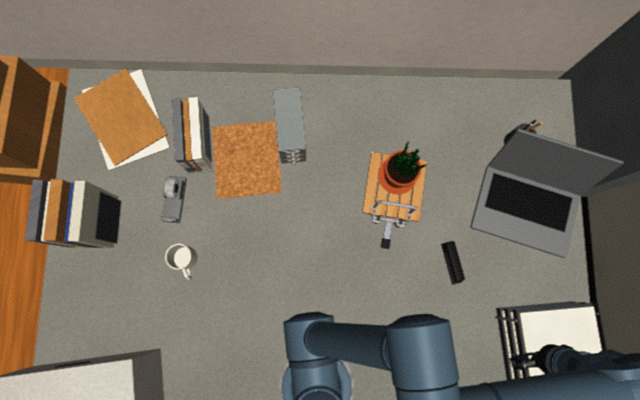

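The side view shows the caddy at about (360,180), the mat at (225,255), the mug at (245,340) and the tape dispenser at (170,315). In the top view the caddy deck is at about (395,187) with its lever toe at (386,243). The mat is at (248,160), the stapler at (453,262), the mug at (179,258) and the tape dispenser at (173,200). World +x is up in this image and +y is left.

```bash
cat > h.py <<'E'
from workcell import *
import cv2,numpy as np
def ray(d,uv,z):
    uv=np.atleast_2d(uv).astype(float);P=d["pose"]
    r=np.c_[uv,np.ones(len(uv))]@np.linalg.inv(d["K"]).T@P[:3,:3].T
    return (P[:3,3]+r*((z-P[2,3])/r[:,2:]))
def proj(d,p):
    P=d["pose"];c=(np.atleast_2d(p)-P[:3,3])@P[:3,:3];u=c@d["K"].T;return u[:,:2]/u[:,2:]
E
python3 - <<'E'
from h import *
d=get_image("top");f=d["frame"];hsv=cv2.cvtColor(f,cv2.COLOR_RGB2HSV)
m=cv2.inRange(hsv,(5,90,60),(25,255,255))
for name,(x0,x1,y0,y1),z in(("mat",(205,290,110,210),.001),("deck",(355,435,140,225),.072)):
    k=np.zeros_like(m);k[y0:y1,x0:x1]=m[y0:y1,x0:x1]
    k=cv2.morphologyEx(k,cv2.MORPH_CLOSE,np.ones((5,5)))
    n,l,st,c=cv2.connectedComponentsWithStats(k);i=1+st[1:,4].argmax()
    pts=np.argwhere(l==i)[:,::-1]
    r=ray(d,pts,z)[:,:2]
    R=cv2.minAreaRect((r*1000).astype(np.float32));print(name,R,st[i]); 
    print(cv2.boxPoints(R).round(0).tolist())
g=f[140:260,355:475];cv2.imwrite("pics/c1.png",cv2.resize(g,None,fx=5,fy=5,interpolation=cv2.INTER_CUBIC)[:,:,::-1])
print("toe",ray(d,[386,242],.035),"stapler",ray(d,[453,262],.05),"mug",ray(d,[179,256],.09),"tape",ray(d,[173,200],.05))
E
```

```text
mat ((720.7247314453125, 247.5399932861328), (251.87110900878906, 217.6466064453125), 6.855470180511475) [ 212  121   70   78 4708]
[[583.0, 341.0], [609.0, 124.0], [859.0, 155.0], [833.0, 371.0]]
deck ((633.2899169921875, -239.55679321289062), (182.28286743164062, 226.484375), 81.85832977294922) [ 363  150   64   72 2892]
[[508.0, -314.0], [732.0, -346.0], [758.0, -165.0], [534.0, -133.0]]
toe [[ 0.44689432 -0.21432145  0.035     ]] stapler [[ 0.38630899 -0.42219899  0.05      ]] mug [[0.38808939 0.42508829 0.09      ]] tape [[0.56743075 0.46725631 0.05      ]]
```

View pics/c1.png

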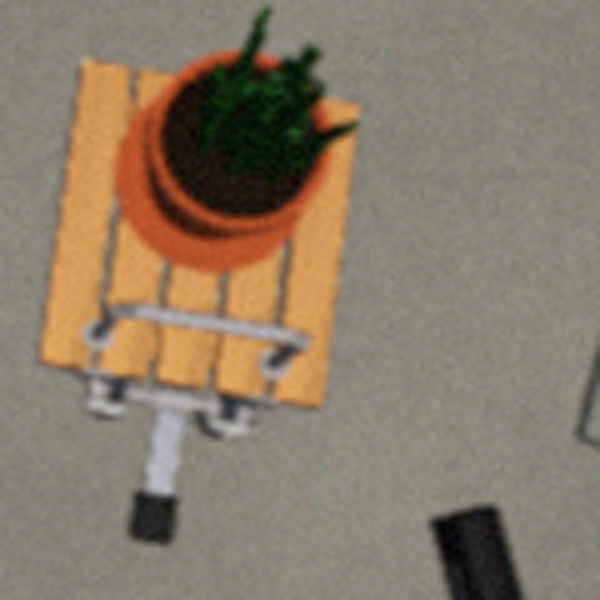

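Run:
```python
from h import *
d=get_image("top")
c=lambda p:np.array(p)/5+[355-.4,140-.4]
k=ray(d,c([[82,60],[358,103],[40,360],[325,407]]),.072)[:,:2];print(k.round(3))
x=(k[0]+k[1]-k[2]-k[3])/2;print(np.linalg.norm(x),np.degrees(np.arctan2(x[1],x[0])))
y=(k[0]+k[2]-k[1]-k[3])/2;print(np.linalg.norm(y),np.degrees(np.arctan2(-y[0],y[1])))
m=k.mean(0);print("mid",m)
print("handle",ray(d,c([[115,310],[308,340],[211,325]]),.17).round(4))
print("toe",ray(d,c([153,517]),.035))
a=np.radians(8.2)*-1
for yaw in(-8.,-8.5,-9):
    a=np.radians(yaw);X=np.array([np.cos(a),np.sin(a)]);print(yaw,"handle",m-.078*X,"toe",m-.181*X, "hinge",m-.106*X)
```

```text
[[ 0.734 -0.163]
 [ 0.709 -0.341]
 [ 0.538 -0.136]
 [ 0.511 -0.315]]
0.19897156033512803 -7.768969267043502
0.18050892211858707 -8.209741288906299
mid [ 0.62307259 -0.23865087]
handle [[ 0.5528 -0.1688  0.17  ]
 [ 0.537  -0.2827  0.17  ]
 [ 0.5449 -0.2254  0.17  ]]
toe [[ 0.44365906 -0.21172672  0.035     ]]
-8.0 handle [ 0.54583168 -0.22779537] toe [ 0.44383407 -0.21346054] hinge [ 0.51810417 -0.22389852]
-8.5 handle [ 0.54592935 -0.22712174] toe [ 0.44406071 -0.21189737] hinge [ 0.5182369  -0.22298307]
-9 handle [ 0.5460329  -0.22644898] toe [ 0.444301   -0.21033623] hinge [ 0.51837762 -0.22206882]
```

```bash
cat >> h.py <<'E'
from scipy.spatial.transform import Rotation as Ro
def Rt(yaw,tilt=0,jaw="y"):
    """tool down; yaw of caddy deg; jaw along -caddy y ('y') or along caddy x ('x'); tilt: +=tool points inwards (az)"""
    c,s=np.cos(np.radians(yaw)),np.sin(np.radians(yaw));X=np.array([c,s,0]);Y=np.array([-s,c,0]);D=np.array([0,0,-1.])
    R=np.c_[-X,D,-Y] if jaw=="y" else np.c_[-Y,D,X]
    return R@Ro.from_rotvec([0,0,np.radians(tilt)]).as_matrix()
def rows(R0,p0,R1,p1,n):
    w=Ro.from_matrix(R0.T@R1).as_rotvec()/n
    A=sum(Ro.from_rotvec(w*k).as_matrix() for k in range(n))
    s=np.linalg.solve(A,R0.T@(np.array(p1)-p0))
    print(n,"x: shift cm",(s*100).round(2),"turn deg",np.degrees(w).round(2))
E
cat > a.py <<'E'
from h import *
s=read_state();R0,p0=s["tool_rot"],s["eef_pos"];yaw=-8.2
g=np.array([.444,-.212,.030]);Ra=Rt(yaw,35);d=Ra[:,1]
pre=g+.022*d-.10*d;rows(R0,p0,Ra,pre,12);rows(R0,p0,Ra,pre,16);print(pre,p0,s["force"],s["finger_gap"])
rows(Ra,pre,Ra,g+.022*d,5)
X=np.array([np.cos(np.radians(yaw)),np.sin(np.radians(yaw)),0]);h=g+.075*X+[0,0,.013]
g2=h-.062*X+[0,0,.044];Rb=Rt(yaw,-10);rows(Ra,g+.022*d,Rb,g2+.022*Rb[:,1],12);print(g2)
E
python3 a.py
```

```text
12 x: shift cm [-2.01  1.73 -2.84] turn deg [0.57 1.8  2.88]
16 x: shift cm [-1.49  1.3  -2.14] turn deg [0.43 1.35 2.16]
[ 0.39971844 -0.20561893  0.09389386] [ 0.13986691 -0.55732418  0.23072155] [-0.82810971  0.0310277   0.15404597] 1.0045660473674882
5 x: shift cm [ 0.  2. -0.] turn deg [0. 0. 0.]
12 x: shift cm [-0.08 -0.45  0.  ] turn deg [ 0.    0.   -3.75]
[ 0.45686709 -0.21385418  0.087     ]
```

Request:
{"method": "carry_out", "body": {
  "moves": [
    {"x": -2.01, "y": 1.73, "z": -2.84, "ax": 0.57, "ay": 1.8, "az": 2.88, "claw": -0.3},
    {"x": -2.01, "y": 1.73, "z": -2.84, "ax": 0.57, "ay": 1.8, "az": 2.88, "claw": -0.3},
    {"x": -2.01, "y": 1.73, "z": -2.84, "ax": 0.57, "ay": 1.8, "az": 2.88, "claw": -0.3},
    {"x": -2.01, "y": 1.73, "z": -2.84, "ax": 0.57, "ay": 1.8, "az": 2.88, "claw": -0.3},
    {"x": -2.01, "y": 1.73, "z": -2.84, "ax": 0.57, "ay": 1.8, "az": 2.88, "claw": -0.3},
    {"x": -2.01, "y": 1.73, "z": -2.84, "ax": 0.57, "ay": 1.8, "az": 2.88, "claw": -0.3},
    {"x": -2.01, "y": 1.73, "z": -2.84, "ax": 0.57, "ay": 1.8, "az": 2.88, "claw": -0.3},
    {"x": -2.01, "y": 1.73, "z": -2.84, "ax": 0.57, "ay": 1.8, "az": 2.88, "claw": -0.3},
    {"x": -2.01, "y": 1.73, "z": -2.84, "ax": 0.57, "ay": 1.8, "az": 2.88, "claw": -0.3},
    {"x": -2.01, "y": 1.73, "z": -2.84, "ax": 0.57, "ay": 1.8, "az": 2.88, "claw": -0.3},
    {"x": -2.01, "y": 1.73, "z": -2.84, "ax": 0.57, "ay": 1.8, "az": 2.88, "claw": -0.3},
    {"x": -2.01, "y": 1.73, "z": -2.84, "ax": 0.57, "ay": 1.8, "az": 2.88, "claw": -0.3}
  ],
  "newtons": 20
}}

```text
t: 1.2
eef_pos: [0.4121, -0.221, 0.1123]
tool_rot: [[-0.818, 0.558, -0.138], [0.118, -0.072, -0.99], [-0.563, -0.827, -0.007]]
force: [0.3, -1.8, 0.8]
finger_gap: 0.65
```

Request:
{"method": "carry_out", "body": {
  "moves": [
    {"claw": -0.3},
    {"claw": -0.3},
    {"claw": -0.3}
  ]
}}

```text
invalid input
```

```bash
python3 a.py
python3 - <<'E'
from h import *
d=get_image("side");f=d["frame"][130:250,330:470];cv2.imwrite("pics/c2.png",cv2.resize(f,None,fx=5,fy=5,interpolation=cv2.INTER_CUBIC)[:,:,::-1])
print(read_state()["tool_rot"].round(3),Rt(-8.2,35).round(3))
E
```

```text
12 x: shift cm [ 0.19  0.06 -0.11] turn deg [ 0.04 -0.    0.06]
16 x: shift cm [ 0.14  0.04 -0.08] turn deg [ 0.03 -0.    0.05]
[ 0.39971844 -0.20561893  0.09389386] [ 0.41214104 -0.22103991  0.11225163] [ 0.25300498 -1.83285685  0.80576973] 0.6503753081443164
5 x: shift cm [ 0.  2. -0.] turn deg [0. 0. 0.]
12 x: shift cm [-0.08 -0.45  0.  ] turn deg [ 0.    0.   -3.75]
[ 0.45686709 -0.21385418  0.087     ]
[[-0.816  0.564 -0.128]
 [ 0.111 -0.064 -0.992]
 [-0.568 -0.823 -0.011]] [[-0.811  0.568 -0.143]
 [ 0.117 -0.082 -0.99 ]
 [-0.574 -0.819  0.   ]]
```

View pics/c2.png

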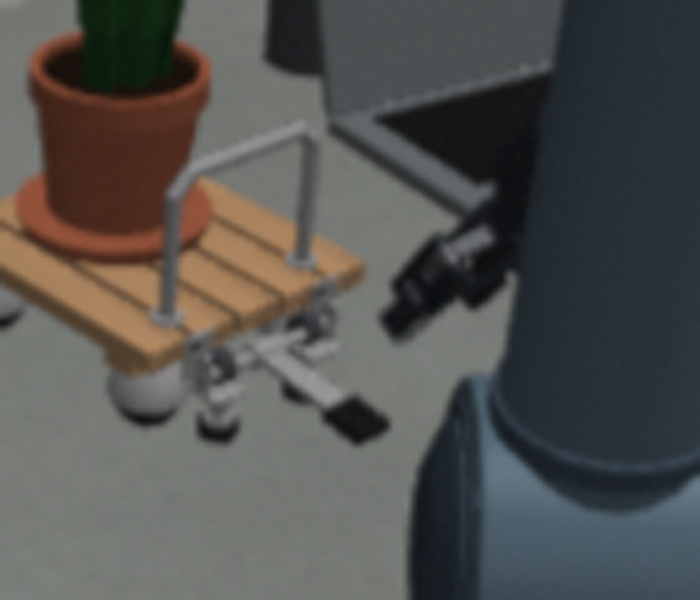

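The side crop shows the gripper at crop (400,320), short of and above the toe pad at crop (355,418). The lever is still down. I'm correcting the residual now.

```bash
sed -i 's/rows(R0,p0,Ra,pre,12);rows(R0,p0,Ra,pre,16)/rows(R0,p0,Ra,pre,4);print(s["t"],s["qvel"].round(3))/' a.py; python3 a.py
```

```text
4 x: shift cm [ 0.66  0.14 -0.21] turn deg [0.24 0.09 0.1 ]
1.25 [-0.121  0.008 -0.012  0.154 -0.028 -0.325]
[ 0.39971844 -0.20561893  0.09389386] [ 0.41699602 -0.21638795  0.11357963] [0.87531387 1.8490731  2.27424711] 0.6539185858027554
5 x: shift cm [ 0.  2. -0.] turn deg [0. 0. 0.]
12 x: shift cm [-0.08 -0.45  0.  ] turn deg [ 0.    0.   -3.75]
[ 0.45686709 -0.21385418  0.087     ]
```

Request:
{"method": "carry_out", "body": {
  "moves": [
    {"x": 0.56, "y": 0.17, "z": -0.33, "ax": 0.1, "ay": 0, "az": 0.2, "claw": -0.3},
    {"x": 0.56, "y": 0.17, "z": -0.33, "ax": 0.1, "ay": 0, "az": 0.2, "claw": -0.3},
    {"x": 0.56, "y": 0.17, "z": -0.33, "ax": 0.1, "ay": 0, "az": 0.2, "claw": -0.3},
    {"x": 0.56, "y": 0.17, "z": -0.33, "ax": 0.1, "ay": 0, "az": 0.2, "claw": -0.3},
    {"x": 0, "y": 0, "z": 0, "ax": 0, "ay": 0, "az": 0, "claw": -0.3},
    {"x": 0, "y": 0, "z": 0, "ax": 0, "ay": 0, "az": 0, "claw": -0.3}
  ]
}}

```text
t: 1.75
eef_pos: [0.4045, -0.2169, 0.1059]
tool_rot: [[-0.827, 0.547, -0.133], [0.121, -0.057, -0.991], [-0.549, -0.835, -0.019]]
force: [-0.3, 0.2, 0.7]
finger_gap: 0.65
```

```bash
python3 a.py
```

```text
4 x: shift cm [ 0.3   0.16 -0.26] turn deg [ 0.3  -0.04  0.42]
1.75 [ 0.007 -0.001  0.002 -0.005  0.     0.003]
[ 0.39971844 -0.20561893  0.09389386] [ 0.40447105 -0.21688067  0.10591308] [-0.29567364  0.17347083  0.70296059] 0.6498276081559508
5 x: shift cm [ 0.  2. -0.] turn deg [0. 0. 0.]
12 x: shift cm [-0.08 -0.45  0.  ] turn deg [ 0.    0.   -3.75]
[ 0.45686709 -0.21385418  0.087     ]
```

Request:
{"method": "carry_out", "body": {
  "moves": [
    {"x": 0.6, "y": 0.32, "z": -0.52, "ax": 0.6, "ay": -0.08, "az": 0.84, "claw": -0.3},
    {"x": 0.6, "y": 0.32, "z": -0.52, "ax": 0.6, "ay": -0.08, "az": 0.84, "claw": -0.3},
    {"x": 0, "y": 1.5, "z": 0, "ax": 0, "ay": 0, "az": 0, "claw": -0.3},
    {"x": 0, "y": 1.5, "z": 0, "ax": 0, "ay": 0, "az": 0, "claw": -0.3},
    {"x": 0, "y": 1.5, "z": 0, "ax": 0, "ay": 0, "az": 0, "claw": -0.3},
    {"x": 0, "y": 1.0, "z": 0, "ax": 0, "ay": 0, "az": 0, "claw": -0.3},
    {"x": 0, "y": 0, "z": 0, "ax": 0, "ay": 0, "az": 0, "claw": -0.3},
    {"x": 0, "y": 0, "z": 0, "ax": 0, "ay": 0, "az": 0, "claw": -0.3}
  ]
}}

```text
t: 2.42
eef_pos: [0.4435, -0.2246, 0.0681]
tool_rot: [[-0.827, 0.547, -0.129], [0.116, -0.057, -0.992], [-0.55, -0.835, -0.016]]
force: [0.8, 0.1, 0.7]
finger_gap: 0.651
```

```bash
cat > b.py <<'E'
from h import *
s=read_state();R0,p0=s["tool_rot"],s["eef_pos"];g=np.array([.444,-.212,.030]);Ra=Rt(-8.2,35)
rows(R0,p0,Ra,g+.022*Ra[:,1],4);print(p0,s["force"],s["finger_gap"],s["t"])
E
python3 b.py
```

```text
4 x: shift cm [ 0.55  1.32 -0.3 ] turn deg [0.31 0.04 0.42]
[ 0.44353678 -0.22463273  0.06807027] [0.79052658 0.14354027 0.72811965] 0.6506860064020018 2.4167
```

Request:
{"method": "carry_out", "body": {
  "moves": [
    {"x": 0, "y": 0, "z": -0.4, "ax": 0, "ay": 0, "az": 0, "claw": -0.3},
    {"x": 0, "y": 0, "z": -0.4, "ax": 0, "ay": 0, "az": 0, "claw": -0.3},
    {"x": 0, "y": 0, "z": -0.4, "ax": 0, "ay": 0, "az": 0, "claw": -0.3},
    {"x": 0, "y": 0, "z": 0, "ax": 0, "ay": 0, "az": 0, "claw": -0.3},
    {"x": 0, "y": 0, "z": 0, "ax": 0, "ay": 0, "az": 0, "claw": -0.3}
  ]
}}

```text
t: 2.83
eef_pos: [0.4476, -0.2152, 0.0714]
tool_rot: [[-0.829, 0.545, -0.127], [0.116, -0.055, -0.992], [-0.547, -0.837, -0.017]]
force: [0.5, 0.2, 1.2]
finger_gap: 0.65
```

```bash
python3 b.py; python3 -c "
from h import *
s=read_state();print(s['q'].round(3),s['tool_rot'].round(3))"
```

```text
4 x: shift cm [ 0.65  1.35 -0.05] turn deg [0.33 0.05 0.45]
[ 0.44757201 -0.21518384  0.07136675] [0.49046279 0.20851561 1.164488  ] 0.6499143624674727 2.8333
[-0.805  0.053 -1.019  0.036  0.362  2.556] [[-0.829  0.545 -0.127]
 [ 0.116 -0.055 -0.992]
 [-0.547 -0.837 -0.017]]
```

Joint 3 sits at its limit at 35° of tilt, so commands are being cut. I'll use a tilt of +15° going to -15° instead.

```bash
cat > b.py <<'E'
from h import *
s=read_state();R0,p0=s["tool_rot"],s["eef_pos"];g=np.array([.444,-.212,.030]);Ra=Rt(-8.2,15);t=g+.022*Ra[:,1]
print("via");rows(R0,p0,Ra,t-.05*Ra[:,1],6);print("direct");rows(R0,p0,Ra,t,4);print(p0,s["force"],s["finger_gap"],s["t"],s["q"].round(2))
X=np.array([np.cos(np.radians(-8.2)),np.sin(np.radians(-8.2)),0]);h=g+.075*X+[0,0,.013]
g2=h-.062*X+[0,0,.044];Rb=Rt(-8.2,-15);print("lift")
a0=np.arctan2(-.013,.075);P=lambda k:h+.0761*(-X*np.cos(a0+k*np.pi/4)+np.array([0,0,1])*np.sin(a0+k*np.pi/4))
for i in range(3):
    A=Rt(-8.2,15-10*i);B=Rt(-8.2,5-10*i);rows(A,P(i/3)+.022*A[:,1],B,P((i+1)/3)+.022*B[:,1],4)
E
python3 b.py
```

```text
via
6 x: shift cm [ 0.27  0.14 -0.04] turn deg [ 0.21  0.07 -3.03]
direct
4 x: shift cm [ 0.66  1.43 -0.05] turn deg [ 0.32  0.1  -4.55]
[ 0.44757201 -0.21518384  0.07136675] [0.49046279 0.20851561 1.164488  ] 0.6499143624674727 2.8333 [-0.8   0.05 -1.02  0.04  0.36  2.56]
lift
4 x: shift cm [ 0.02 -0.49 -0.  ] turn deg [-0.   0.  -2.5]
4 x: shift cm [-0.02 -0.48  0.  ] turn deg [-0.   0.  -2.5]
4 x: shift cm [-0.07 -0.47 -0.  ] turn deg [-0.  -0.  -2.5]
```

Request:
{"method": "carry_out", "body": {
  "moves": [
    {"x": 0.27, "y": 0.14, "z": -0.04, "ax": 0.21, "ay": 0.07, "az": -3.03, "claw": -0.3},
    {"x": 0.27, "y": 0.14, "z": -0.04, "ax": 0.21, "ay": 0.07, "az": -3.03, "claw": -0.3},
    {"x": 0.27, "y": 0.14, "z": -0.04, "ax": 0.21, "ay": 0.07, "az": -3.03, "claw": -0.3},
    {"x": 0.27, "y": 0.14, "z": -0.04, "ax": 0.21, "ay": 0.07, "az": -3.03, "claw": -0.3},
    {"x": 0.27, "y": 0.14, "z": -0.04, "ax": 0.21, "ay": 0.07, "az": -3.03, "claw": -0.3},
    {"x": 0.27, "y": 0.14, "z": -0.04, "ax": 0.21, "ay": 0.07, "az": -3.03, "claw": -0.3},
    {"x": 0, "y": 0, "z": 0, "ax": 0, "ay": 0, "az": 0, "claw": -0.3},
    {"x": 0, "y": 0, "z": 0, "ax": 0, "ay": 0, "az": 0, "claw": -0.3}
  ]
}}

```text
t: 3.5
eef_pos: [0.4378, -0.2116, 0.0567]
tool_rot: [[-0.956, 0.257, -0.142], [0.138, -0.037, -0.99], [-0.26, -0.966, -0.0]]
force: [-0.6, 0.6, 0.1]
finger_gap: 0.651
```

```bash
python3 b.py
```

```text
via
6 x: shift cm [ 0.02 -0.01 -0.01] turn deg [ 0.    0.   -0.01]
direct
4 x: shift cm [ 0.02  1.23 -0.01] turn deg [ 0.01  0.   -0.02]
[ 0.43781842 -0.21160786  0.0566596 ] [-0.56937811  0.56474639  0.14644945] 0.651101509593779 3.5 [-0.67  0.17 -0.75  0.43  0.13  2.63]
lift
4 x: shift cm [ 0.02 -0.49 -0.  ] turn deg [-0.   0.  -2.5]
4 x: shift cm [-0.02 -0.48  0.  ] turn deg [-0.   0.  -2.5]
4 x: shift cm [-0.07 -0.47 -0.  ] turn deg [-0.  -0.  -2.5]
```

Tracking is accurate again. Next I descend and close on the pad.

Request:
{"method": "carry_out", "body": {
  "moves": [
    {"x": 0.05, "y": 1.2, "z": 0, "ax": 0, "ay": 0, "az": 0, "claw": -0.3},
    {"x": 0.05, "y": 1.2, "z": 0, "ax": 0, "ay": 0, "az": 0, "claw": -0.3},
    {"x": 0, "y": 1.2, "z": 0, "ax": 0, "ay": 0, "az": 0, "claw": -0.3},
    {"x": 0, "y": 1.2, "z": 0, "ax": 0, "ay": 0, "az": 0, "claw": -0.3},
    {"x": 0, "y": 0, "z": 0, "ax": 0, "ay": 0, "az": 0, "claw": 0.2},
    {"x": 0, "y": 0, "z": 0, "ax": 0, "ay": 0, "az": 0, "claw": 0.5},
    {"x": 0, "y": 0, "z": 0, "ax": 0, "ay": 0, "az": 0, "claw": 0.7},
    {"x": 0, "y": 0, "z": 0, "ax": 0, "ay": 0, "az": 0, "claw": 1},
    {"x": 0, "y": 0, "z": 0, "ax": 0, "ay": 0, "az": 0, "claw": 1},
    {"x": 0, "y": 0, "z": 0, "ax": 0, "ay": 0, "az": 0, "claw": 1}
  ],
  "newtons": 20
}}

```text
t: 4.33
eef_pos: [0.4472, -0.2127, 0.0097]
tool_rot: [[-0.956, 0.254, -0.144], [0.139, -0.036, -0.99], [-0.257, -0.966, -0.001]]
force: [-3.8, -0.7, 0.8]
finger_gap: 0.324
```

```bash
python3 b.py
```

```text
via
6 x: shift cm [-0.03 -0.81 -0.  ] turn deg [ 0.   -0.01  0.02]
direct
4 x: shift cm [-0.05  0.04 -0.01] turn deg [ 0.   -0.02  0.03]
[ 0.44721363 -0.21268865  0.00970055] [-3.84608043 -0.66726716  0.82468369] 0.32368305602858044 4.3333 [-0.65  0.26 -0.79  0.29  0.13  2.65]
lift
4 x: shift cm [ 0.02 -0.49 -0.  ] turn deg [-0.   0.  -2.5]
4 x: shift cm [-0.02 -0.48  0.  ] turn deg [-0.   0.  -2.5]
4 x: shift cm [-0.07 -0.47 -0.  ] turn deg [-0.  -0.  -2.5]
```

Gripped: gap 0.324 × 85 = 27.5 mm, which matches the pad. Lifting along the arc.

Request:
{"method": "carry_out", "body": {
  "moves": [
    {"x": 0.02, "y": -0.49, "z": 0, "ax": 0, "ay": 0, "az": -2.5, "claw": 1},
    {"x": 0.02, "y": -0.49, "z": 0, "ax": 0, "ay": 0, "az": -2.5, "claw": 1},
    {"x": 0.02, "y": -0.49, "z": 0, "ax": 0, "ay": 0, "az": -2.5, "claw": 1},
    {"x": 0.02, "y": -0.49, "z": 0, "ax": 0, "ay": 0, "az": -2.5, "claw": 1},
    {"x": 0, "y": 0, "z": 0, "ax": 0, "ay": 0, "az": 0, "claw": 1}
  ]
}}

```text
t: 4.75
eef_pos: [0.4445, -0.2126, 0.0294]
tool_rot: [[-0.986, 0.085, -0.142], [0.142, -0.012, -0.99], [-0.086, -0.996, -0.0]]
force: [-2.7, 0.3, -1.8]
finger_gap: 0.324
```

Request:
{"method": "carry_out", "body": {
  "moves": [
    {"x": -0.02, "y": -0.48, "z": 0, "ax": 0, "ay": 0, "az": -2.5, "claw": 1},
    {"x": -0.02, "y": -0.48, "z": 0, "ax": 0, "ay": 0, "az": -2.5, "claw": 1},
    {"x": -0.02, "y": -0.48, "z": 0, "ax": 0, "ay": 0, "az": -2.5, "claw": 1},
    {"x": -0.02, "y": -0.48, "z": 0, "ax": 0, "ay": 0, "az": -2.5, "claw": 1},
    {"x": -0.07, "y": -0.47, "z": 0, "ax": 0, "ay": 0, "az": -2.5, "claw": 1},
    {"x": -0.07, "y": -0.47, "z": 0, "ax": 0, "ay": 0, "az": -2.5, "claw": 1},
    {"x": -0.07, "y": -0.47, "z": 0, "ax": 0, "ay": 0, "az": -2.5, "claw": 1},
    {"x": 0, "y": 0, "z": 0, "ax": 0, "ay": 0, "az": 0, "claw": 1},
    {"x": 0, "y": 0, "z": 0, "ax": 0, "ay": 0, "az": 0, "claw": 1}
  ]
}}

```text
t: 5.5
eef_pos: [0.4489, -0.213, 0.061]
tool_rot: [[-0.967, -0.212, -0.143], [0.139, 0.032, -0.99], [0.214, -0.977, -0.001]]
force: [0.3, 0.4, -3.7]
finger_gap: 0.322
```

Run:
```python
from h import *
d=get_image("side");f=d["frame"][130:250,330:470];cv2.imwrite("pics/c3.png",cv2.resize(f,None,fx=5,fy=5,interpolation=cv2.INTER_CUBIC)[:,:,::-1])
s=read_state();print(s["force"],s["finger_gap"],s["eef_pos"]-.022*s["tool_rot"][:,1]*-1*-1)
```

```text
[ 1.37326694 -0.53426588 -4.95671747] 0.32365920786320684 [ 0.45354665 -0.2136756   0.08257264]
```

View pics/c3.png

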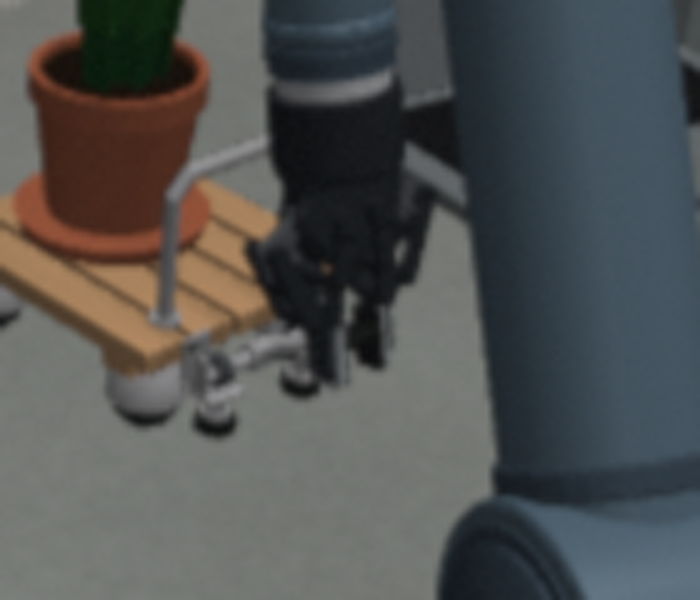

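The side crop shows the lever raised in the fingers at crop (345,340), the feet off the table and the deck unmoved. I'm releasing and retreating straight up.

Request:
{"method": "carry_out", "body": {
  "moves": [
    {"x": 0, "y": 0, "z": 0, "ax": 0, "ay": 0, "az": 0, "claw": 0},
    {"x": 0, "y": 0, "z": 0, "ax": 0, "ay": 0, "az": 0, "claw": -0.3},
    {"x": 0, "y": 0, "z": 0, "ax": 0, "ay": 0, "az": 0, "claw": -0.3},
    {"x": 0, "y": 0, "z": 0, "ax": 0, "ay": 0, "az": 0, "claw": -0.3},
    {"x": 0.6, "y": -1.5, "z": 0, "ax": 0, "ay": 0, "az": 0, "claw": -0.3},
    {"x": 0.8, "y": -2.5, "z": 0, "ax": 0, "ay": 0, "az": 2, "claw": -0.3},
    {"x": 0.8, "y": -2.5, "z": 0, "ax": 0, "ay": 0, "az": 3, "claw": -0.3},
    {"x": 0.8, "y": -2.5, "z": 0, "ax": 0, "ay": 0, "az": 3, "claw": -0.3},
    {"x": 0.4, "y": -2.5, "z": 0, "ax": 0, "ay": 0, "az": 3, "claw": -0.3},
    {"x": 0.4, "y": -2.5, "z": 0, "ax": 0, "ay": 0, "az": 1.5, "claw": -0.3},
    {"x": 0, "y": -2.5, "z": 0, "ax": 0, "ay": 0, "az": 0, "claw": -0.3},
    {"x": 0, "y": 0, "z": 0, "ax": 0, "ay": 0, "az": 0, "claw": -0.3}
  ]
}}

```text
t: 6.55
eef_pos: [0.4316, -0.2119, 0.2366]
tool_rot: [[-0.99, 0.008, -0.144], [0.144, -0.005, -0.99], [-0.009, -1.0, 0.003]]
force: [1.1, -1.0, 0.1]
finger_gap: 0.652
```

```bash
cat > c.py <<'E'
from h import *
s=read_state();R0,p0=s["tool_rot"],s["eef_pos"];H=np.array([.5455,-.227,.165]);Ra=Rt(-8.2,0,"x");t=H+[0,0,-.021]
print("via");rows(R0,p0,Ra,t+[0,0,.07],16);rows(R0,p0,Ra,t+[0,0,.07],3);print("down");rows(R0,p0,Ra,t,5);print(p0,s["force"],s["finger_gap"],s["t"],s["q"].round(2))
E
python3 c.py;python3 - <<'E'
from h import *
d=get_image("side");f=d["frame"][130:250,330:470];cv2.imwrite("pics/c4.png",cv2.resize(f,None,fx=5,fy=5,interpolation=cv2.INTER_CUBIC)[:,:,::-1])
E
```

```text
via
16 x: shift cm [-0.6   0.15  0.53] turn deg [-0.03 -5.63 -0.01]
3 x: shift cm [-3.66  0.78  2.06] turn deg [ -0.18 -30.02  -0.08]
down
5 x: shift cm [-2.07  1.87  1.46] turn deg [ -0.11 -18.01  -0.05]
[ 0.43160163 -0.21186887  0.23658263] [ 1.11102208 -0.99974925  0.12538141] 0.6515390113790351 6.55 [-0.59  0.18 -0.18  1.21  0.    2.7 ]
```

View pics/c4.png

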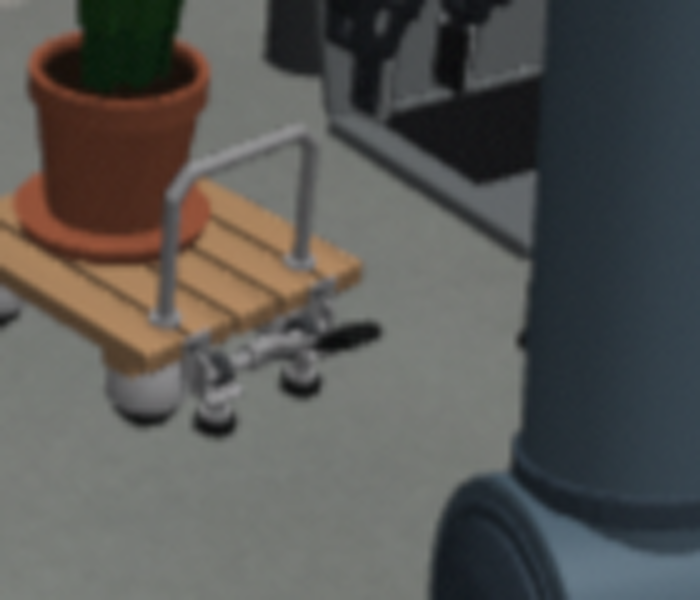

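Request:
{"method": "carry_out", "body": {
  "moves": [
    {"x": 0, "y": 0, "z": 0, "ax": 0, "ay": -7, "az": 0, "claw": -0.3},
    {"x": 0, "y": 0, "z": 0, "ax": 0, "ay": -7, "az": 0, "claw": -0.3},
    {"x": 0, "y": 0, "z": 0, "ax": 0, "ay": -7, "az": 0, "claw": -0.3},
    {"x": 0, "y": 0, "z": 0, "ax": 0, "ay": -7, "az": 0, "claw": -0.3},
    {"x": 0, "y": 0, "z": 0, "ax": 0, "ay": -7, "az": 0, "claw": -0.3},
    {"x": 0, "y": 0, "z": 0, "ax": 0, "ay": -7, "az": 0, "claw": -0.3},
    {"x": 0, "y": 0, "z": 0, "ax": 0, "ay": -7, "az": 0, "claw": -0.3},
    {"x": 0, "y": 0, "z": 0, "ax": 0, "ay": -7, "az": 0, "claw": -0.3},
    {"x": 0, "y": 0, "z": 0, "ax": 0, "ay": -7, "az": 0, "claw": -0.3},
    {"x": 0, "y": 0, "z": 0, "ax": 0, "ay": -7, "az": 0, "claw": -0.3},
    {"x": 0, "y": 0, "z": 0, "ax": 0, "ay": -7, "az": 0, "claw": -0.1},
    {"x": 0, "y": 0, "z": 0, "ax": 0, "ay": -7, "az": 0, "claw": 0}
  ]
}}

```text
t: 7.6
eef_pos: [0.4295, -0.2101, 0.2297]
tool_rot: [[-0.24, -0.002, 0.971], [-0.971, 0.002, -0.24], [-0.001, -1.0, -0.002]]
force: [-0.0, 0.0, 0.4]
finger_gap: 0.507
```

```bash
python3 c.py
python3 - <<'E'
from h import *
d=get_image("side");a=np.radians(-8.2);X=np.array([np.cos(a),np.sin(a),0]);h=np.array([.623,-.2387,.043])-.106*X
for b in(0,.1,.2,.4):
    e=np.radians(35)-b;print(b,(proj(d,h+.076*(-X*np.cos(e)+np.array([0,0,np.sin(e)])))-[330,130])*5)
E
```

```text
via
16 x: shift cm [-0.04  0.1   0.73] turn deg [ 0.01 -0.35 -0.01]
3 x: shift cm [-0.25  0.52  3.9 ] turn deg [ 0.04 -1.89 -0.03]
down
5 x: shift cm [-0.13  1.71  2.34] turn deg [ 0.03 -1.13 -0.02]
[ 0.42948595 -0.2100822   0.22967279] [-0.02028404  0.030069    0.40002609] 0.5065640883573613 7.6 [-0.59  0.18 -0.19  1.2   0.    1.22]
0 [[350.09565694 332.731508  ]]
0.1 [[354.15897724 345.27284922]]
0.2 [[357.30757566 357.87522394]]
0.4 [[360.7408901  382.69729103]]
```

The toe projection matches a brake angle of about 0.03 rad, so the lever is fully up. Now I go above the handle.

Request:
{"method": "carry_out", "body": {
  "moves": [
    {"x": -0.13, "y": 0.3, "z": 2.34, "ax": 0, "ay": -1.13, "az": 0, "claw": 0},
    {"x": -0.13, "y": 0.3, "z": 2.34, "ax": 0, "ay": -1.13, "az": 0, "claw": 0},
    {"x": -0.13, "y": 0.3, "z": 2.34, "ax": 0, "ay": -1.13, "az": 0, "claw": 0},
    {"x": -0.13, "y": 0.3, "z": 2.34, "ax": 0, "ay": -1.13, "az": 0, "claw": 0},
    {"x": -0.13, "y": 0.3, "z": 2.34, "ax": 0, "ay": -1.13, "az": 0, "claw": 0},
    {"x": 0, "y": 0, "z": 0, "ax": 0, "ay": 0, "az": 0, "claw": 0},
    {"x": 0, "y": 0, "z": 0, "ax": 0, "ay": 0, "az": 0, "claw": 0},
    {"x": 0, "y": 0, "z": 0, "ax": 0, "ay": 0, "az": 0, "claw": 0}
  ]
}}

```text
t: 8.32
eef_pos: [0.5448, -0.2279, 0.215]
tool_rot: [[-0.15, -0.002, 0.989], [-0.989, 0.002, -0.15], [-0.001, -1.0, -0.003]]
force: [-0.0, 0.4, -0.1]
finger_gap: 0.5
```

```bash
python3 c.py
```

```text
via
16 x: shift cm [-0.01  0.01  0.  ] turn deg [ 0.01 -0.03 -0.  ]
3 x: shift cm [-0.03  0.03  0.02] turn deg [ 0.05 -0.15 -0.03]
down
5 x: shift cm [-0.02  1.42  0.01] turn deg [ 0.03 -0.09 -0.02]
[ 0.54482806 -0.22794358  0.21501076] [-0.02242141  0.44991807 -0.11065507] 0.5002723961124633 8.3167 [-0.5   0.42  0.1   1.25  0.    1.22]
```

Request:
{"method": "carry_out", "body": {
  "moves": [
    {"x": 0, "y": 1.42, "z": 0, "ax": 0, "ay": 0, "az": 0, "claw": 0},
    {"x": 0, "y": 1.42, "z": 0, "ax": 0, "ay": 0, "az": 0, "claw": 0},
    {"x": 0, "y": 1.42, "z": 0.05, "ax": 0, "ay": 0, "az": 0, "claw": 0},
    {"x": 0, "y": 1.42, "z": 0, "ax": 0, "ay": 0, "az": 0, "claw": 0},
    {"x": 0, "y": 1.42, "z": 0, "ax": 0, "ay": 0, "az": 0, "claw": 0},
    {"x": 0, "y": 0, "z": 0, "ax": 0, "ay": 0, "az": 0, "claw": 0},
    {"x": 0, "y": 0, "z": 0, "ax": 0, "ay": 0, "az": 0, "claw": 0.3},
    {"x": 0, "y": 0, "z": 0, "ax": 0, "ay": 0, "az": 0, "claw": 0.5},
    {"x": 0, "y": 0, "z": 0, "ax": 0, "ay": 0, "az": 0, "claw": 0.8},
    {"x": 0, "y": 0, "z": 0, "ax": 0, "ay": 0, "az": 0, "claw": 1},
    {"x": 0, "y": 0, "z": 0, "ax": 0, "ay": 0, "az": 0, "claw": 1},
    {"x": 0, "y": 0, "z": 0, "ax": 0, "ay": 0, "az": 0, "claw": 1}
  ],
  "newtons": 40
}}

```text
t: 9.32
eef_pos: [0.5466, -0.2287, 0.1463]
tool_rot: [[-0.149, 0.001, 0.989], [-0.989, -0.0, -0.149], [0.0, -1.0, 0.001]]
force: [-1.5, 0.0, 7.3]
finger_gap: 0.1
```

```bash
cat > r.py <<'E'
from h import *
M=np.array([.7207,.2475]);my=6.86;c,s_=np.cos(np.radians(my)),np.sin(np.radians(my));MX=np.array([c,s_]);MY=np.array([-s_,c])
s=read_state();R0,p0=s["tool_rot"],s["eef_pos"];print(p0,s["force"],s["finger_gap"],s["t"],s["q"].round(2))
yaw=np.degrees(np.arctan2(R0[1,2],R0[0,2]));print("tool yaw",yaw)
def go(off,n,yawt=my,dz=0,lat=0):
    p=np.r_[M+(off-.078)*MX+lat*MY,.144+dz];print("to",p);rows(R0,p0,Rt(yawt,0,"x"),p,n)
E
python3 - <<'E'
from r import *
go(-.16,24);go(-.16,30)
E
```

```text
[ 0.54663353 -0.22874411  0.14633188] [-1.54724787  0.01310267  7.32460076] 0.09961585441067862 9.3167 [-0.5   0.45 -0.04  1.09  0.    1.22]
tool yaw -8.579207544408895
to [0.48440385 0.21907239 0.144     ]
24 x: shift cm [-1.87  0.01 -0.3 ] turn deg [-0.   -0.64  0.  ]
to [0.48440385 0.21907239 0.144     ]
30 x: shift cm [-1.49  0.01 -0.24] turn deg [-0.   -0.51  0.  ]
```

Gripped the 10 mm bar (gap 0.1). I'll back the caddy off first to clear the drawers' front corner.

Request:
{"method": "carry_out", "body": {
  "moves": [
    {"x": 0, "y": -0.1, "z": 0, "ax": 0, "ay": 0, "az": 0, "claw": 1},
    {"x": 0, "y": -0.1, "z": -0.3, "ax": 0, "ay": 0, "az": 0, "claw": 1},
    {"x": 0, "y": 0, "z": -0.6, "ax": 0, "ay": 0, "az": 0, "claw": 1},
    {"x": 0, "y": 0, "z": -0.9, "ax": 0, "ay": 0, "az": 0, "claw": 1},
    {"x": 0, "y": 0, "z": -0.9, "ax": 0, "ay": 0, "az": 0, "claw": 1},
    {"x": 0, "y": 0, "z": -0.9, "ax": 0, "ay": 0, "az": 0, "claw": 1},
    {"x": 0, "y": 0, "z": -0.9, "ax": 0, "ay": 0, "az": 0, "claw": 1},
    {"x": 0, "y": 0, "z": -0.9, "ax": 0, "ay": 0, "az": 0, "claw": 1},
    {"x": 0, "y": 0, "z": -0.6, "ax": 0, "ay": 0, "az": 0, "claw": 1},
    {"x": 0, "y": 0, "z": -0.3, "ax": 0, "ay": 0, "az": 0, "claw": 1},
    {"x": 0, "y": 0, "z": 0, "ax": 0, "ay": 0, "az": 0, "claw": 1}
  ]
}}

```text
t: 10.23
eef_pos: [0.4816, -0.2183, 0.1465]
tool_rot: [[-0.15, -0.004, 0.989], [-0.989, 0.002, -0.15], [-0.001, -1.0, -0.004]]
force: [-2.3, 0.6, -2.2]
finger_gap: 0.092
```

Run:
```python
from r import *
go(-.16,30,dz=p0[2]-.144);d=get_image("top");f=d["frame"][100:280,150:470];cv2.imwrite("pics/c5.png",cv2.resize(f,None,fx=2.5,fy=2.5,interpolation=cv2.INTER_CUBIC)[:,:,::-1])
```

```text
[ 0.48157606 -0.21827157  0.14650831] [-2.27317624  0.6061231  -2.20551769] 0.0920318399669923 10.2333 [-0.55  0.33 -0.21  1.03 -0.    1.18]
tool yaw -8.6007483253599
to [0.48440385 0.21907239 0.14650831]
30 x: shift cm [-1.46  0.   -0.02] turn deg [ 0.01 -0.52 -0.  ]
```

View pics/c5.png

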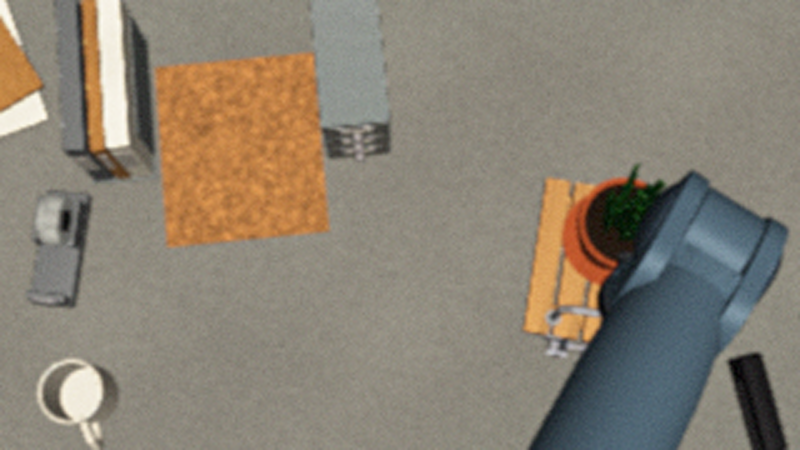

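The top crop shows the caddy pulled back with the arm, its deck's left edge at crop (540,260). The way past the drawers' front at crop (355,150) is clear. Traversing.

Request:
{"method": "carry_out", "body": {
  "moves": [
    {"x": -0.44, "y": 0, "z": 0, "ax": 0, "ay": -0.16, "az": 0, "claw": 1},
    {"x": -1.0, "y": 0, "z": -0.02, "ax": 0, "ay": -0.36, "az": 0, "claw": 1},
    {"x": -1.46, "y": 0, "z": -0.02, "ax": 0, "ay": -0.52, "az": 0, "claw": 1},
    {"x": -1.46, "y": 0, "z": -0.02, "ax": 0, "ay": -0.52, "az": 0, "claw": 1},
    {"x": -1.46, "y": 0, "z": -0.02, "ax": 0, "ay": -0.52, "az": 0, "claw": 1},
    {"x": -1.46, "y": 0, "z": -0.02, "ax": 0, "ay": -0.52, "az": 0, "claw": 1},
    {"x": -1.46, "y": 0, "z": -0.02, "ax": 0, "ay": -0.52, "az": 0, "claw": 1},
    {"x": -1.46, "y": 0, "z": -0.02, "ax": 0, "ay": -0.52, "az": 0, "claw": 1},
    {"x": -1.46, "y": 0, "z": -0.02, "ax": 0, "ay": -0.52, "az": 0, "claw": 1},
    {"x": -1.46, "y": 0, "z": -0.02, "ax": 0, "ay": -0.52, "az": 0, "claw": 1},
    {"x": -1.46, "y": 0, "z": -0.02, "ax": 0, "ay": -0.52, "az": 0, "claw": 1},
    {"x": -1.46, "y": 0, "z": -0.02, "ax": 0, "ay": -0.52, "az": 0, "claw": 1}
  ]
}}

```text
t: 11.28
eef_pos: [0.4982, -0.0597, 0.1466]
tool_rot: [[-0.052, -0.001, 0.999], [-0.999, -0.002, -0.052], [0.002, -1.0, -0.001]]
force: [0.9, -5.1, -7.9]
finger_gap: 0.101
```

Request:
{"method": "carry_out", "body": {
  "moves": [
    {"x": -1.46, "y": 0, "z": -0.02, "ax": 0, "ay": -0.52, "az": 0, "claw": 1},
    {"x": -1.46, "y": 0, "z": -0.02, "ax": 0, "ay": -0.52, "az": 0, "claw": 1},
    {"x": -1.46, "y": 0, "z": -0.02, "ax": 0, "ay": -0.52, "az": 0, "claw": 1},
    {"x": -1.46, "y": 0, "z": -0.02, "ax": 0, "ay": -0.52, "az": 0, "claw": 1},
    {"x": -1.46, "y": 0, "z": -0.02, "ax": 0, "ay": -0.52, "az": 0, "claw": 1},
    {"x": -1.46, "y": 0, "z": -0.02, "ax": 0, "ay": -0.52, "az": 0, "claw": 1},
    {"x": -1.46, "y": 0, "z": -0.02, "ax": 0, "ay": -0.52, "az": 0, "claw": 1},
    {"x": -1.46, "y": 0, "z": -0.02, "ax": 0, "ay": -0.52, "az": 0, "claw": 1},
    {"x": -1.46, "y": 0, "z": -0.02, "ax": 0, "ay": -0.52, "az": 0, "claw": 1},
    {"x": -1.46, "y": 0, "z": -0.02, "ax": 0, "ay": -0.52, "az": 0, "claw": 1},
    {"x": -1.46, "y": 0, "z": -0.02, "ax": 0, "ay": -0.52, "az": 0, "claw": 1},
    {"x": -1.46, "y": 0, "z": -0.02, "ax": 0, "ay": -0.52, "az": 0, "claw": 1}
  ]
}}

```text
t: 12.28
eef_pos: [0.4955, 0.1153, 0.1466]
tool_rot: [[0.057, -0.001, 0.998], [-0.998, -0.003, 0.057], [0.003, -1.0, -0.002]]
force: [0.3, -5.5, -6.8]
finger_gap: 0.098
```

Request:
{"method": "carry_out", "body": {
  "moves": [
    {"x": -1.46, "y": 0, "z": -0.02, "ax": 0, "ay": -0.52, "az": 0, "claw": 1},
    {"x": -1.46, "y": 0, "z": -0.02, "ax": 0, "ay": -0.52, "az": 0, "claw": 1},
    {"x": -1.46, "y": 0, "z": -0.02, "ax": 0, "ay": -0.52, "az": 0, "claw": 1},
    {"x": -1.46, "y": 0, "z": -0.02, "ax": 0, "ay": -0.52, "az": 0, "claw": 1},
    {"x": -1.2, "y": 0, "z": -0.02, "ax": 0, "ay": -0.52, "az": 0, "claw": 1},
    {"x": -0.9, "y": 0, "z": -0.02, "ax": 0, "ay": -0.52, "az": 0, "claw": 1},
    {"x": -0.6, "y": 0, "z": 0, "ax": 0, "ay": -0.4, "az": 0, "claw": 1},
    {"x": -0.4, "y": 0, "z": 0, "ax": 0, "ay": -0.2, "az": 0, "claw": 1},
    {"x": 0, "y": 0, "z": 0, "ax": 0, "ay": 0, "az": 0, "claw": 1},
    {"x": 0, "y": 0, "z": 0, "ax": 0, "ay": 0, "az": 0, "claw": 1}
  ]
}}

```text
t: 13.12
eef_pos: [0.4866, 0.2052, 0.1467]
tool_rot: [[0.124, -0.002, 0.992], [-0.992, 0.001, 0.124], [-0.002, -1.0, -0.002]]
force: [1.0, -0.6, -10.8]
finger_gap: 0.102
```

Run:
```python
from r import *
go(-.16,4,dz=p0[2]-.144)
d=get_image("side");f=d["frame"][130:330,150:410];cv2.imwrite("pics/c6.png",cv2.resize(f,None,fx=3,fy=3,interpolation=cv2.INTER_CUBIC)[:,:,::-1])
```

```text
[0.48658324 0.20517392 0.14669592] [  0.97574988  -0.60750968 -10.8265933 ] 0.10206441558994016 13.1167 [ 0.28  0.32 -0.22  1.03  0.    1.72]
tool yaw 7.141998045216642
to [0.48440385 0.21907239 0.14669592]
4 x: shift cm [-0.35  0.   -0.01] turn deg [ 0.02  0.07 -0.02]
```

View pics/c6.png

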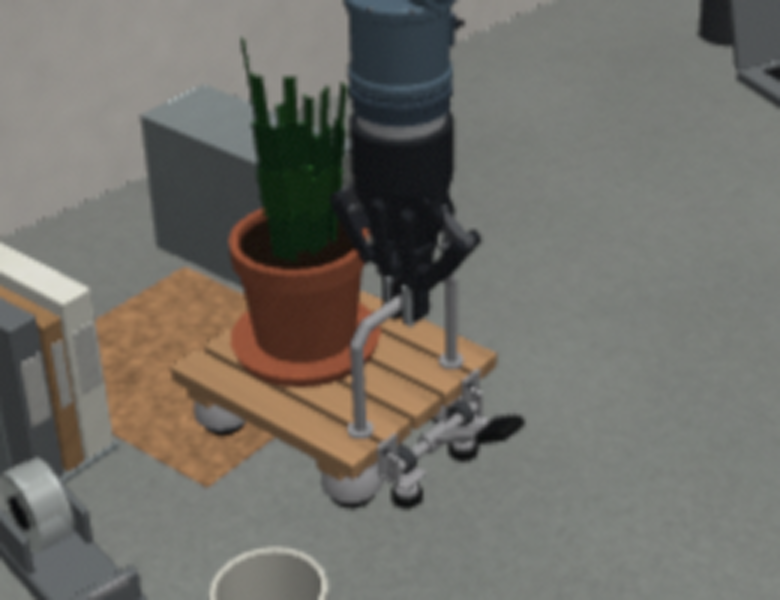

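The side crop shows the caddy square in front of the mat with the lever up. The tool is carrying about 11 N of weight, so I'll lower it slightly, finish the sideways correction and check the force.

Request:
{"method": "carry_out", "body": {
  "moves": [
    {"x": 0, "y": 0.1, "z": 0, "ax": 0, "ay": 0, "az": 0, "claw": 1},
    {"x": -0.3, "y": 0.1, "z": 0, "ax": 0, "ay": 0, "az": 0, "claw": 1},
    {"x": -0.5, "y": 0.0, "z": 0, "ax": 0, "ay": 0, "az": 0, "claw": 1},
    {"x": -0.4, "y": 0, "z": 0, "ax": 0, "ay": 0, "az": 0, "claw": 1},
    {"x": -0.2, "y": 0, "z": 0, "ax": 0, "ay": 0, "az": 0, "claw": 1},
    {"x": 0, "y": 0, "z": 0, "ax": 0, "ay": 0, "az": 0, "claw": 1},
    {"x": 0, "y": 0, "z": 0, "ax": 0, "ay": 0, "az": 0, "claw": 1}
  ]
}}

```text
t: 13.75
eef_pos: [0.4867, 0.2192, 0.1464]
tool_rot: [[0.124, 0.002, 0.992], [-0.992, 0.002, 0.124], [-0.002, -1.0, 0.003]]
force: [0.9, -2.3, 0.5]
finger_gap: 0.102
```

Run:
```python
from r import *
go(0,16,dz=p0[2]-.144)
for n in ("top",):
    d=get_image(n);f=d["frame"][80:280,150:350];cv2.imwrite("pics/c7.png",cv2.resize(f,None,fx=3,fy=3,interpolation=cv2.INTER_CUBIC)[:,:,::-1])
```

```text
[0.48667356 0.21915573 0.1464027 ] [ 0.93539071 -2.34697472  0.47893812] 0.1023636363533359 13.75 [ 0.3   0.33 -0.21  1.03  0.    1.75]
tool yaw 7.0973017515900985
to [0.6432584  0.23818339 0.1464027 ]
16 x: shift cm [0.   0.   0.99] turn deg [-0.01  0.01 -0.01]
```

View pics/c7.png

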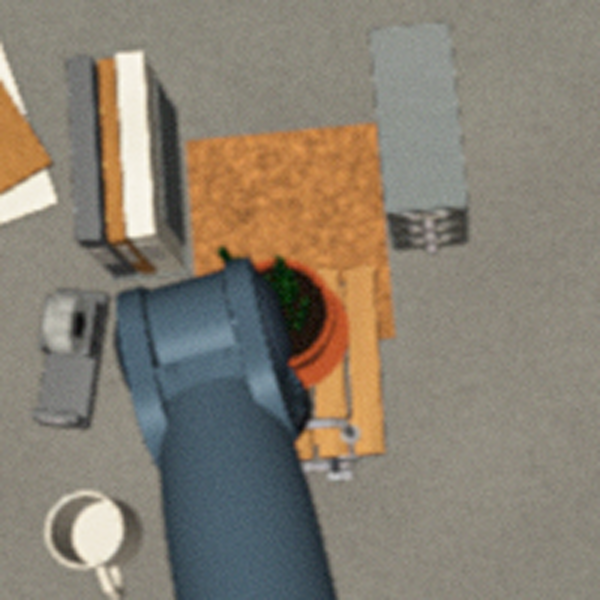

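The top crop shows the deck's right edge running from (374,265) to (383,453), lying along the mat. I'll check its lateral offset and yaw.

Run:
```python
from r import *
d=get_image("top");k=ray(d,np.array([[376,265],[384,453]])/3+[149.7,79.7],.072)[:,:2];v=k[0]-k[1]
print(np.linalg.norm(v),np.degrees(np.arctan2(v[1],v[0])));q=k-M;print("mat frame x",q@MX,"y",q@MY)
```

```text
[0.48666761 0.21913604 0.14638534] [ 0.04206696 -2.23446125  2.49815129] 0.09910489440104744 13.8 [ 0.3   0.33 -0.21  1.03  0.    1.75]
tool yaw 7.093334572377279
0.20124306675993206 4.1954582678376235
mat frame x [-0.05936343 -0.26038892] y [-0.09691137 -0.08755593]
```

Centred to within 2 mm and 2.7° clockwise of square. I'll add a small turn and drive in.

Request:
{"method": "carry_out", "body": {
  "moves": [
    {"x": 0, "y": 0, "z": 0.3, "ax": 0, "ay": -0.5, "az": 0, "claw": 1},
    {"x": 0, "y": 0, "z": 0.7, "ax": 0, "ay": -0.5, "az": 0, "claw": 1},
    {"x": 0, "y": 0, "z": 1.0, "ax": 0, "ay": -0.5, "az": 0, "claw": 1},
    {"x": 0, "y": 0, "z": 1.0, "ax": 0, "ay": -0.5, "az": 0, "claw": 1},
    {"x": 0.05, "y": 0, "z": 1.0, "ax": 0, "ay": -0.4, "az": 0, "claw": 1},
    {"x": 0.05, "y": 0, "z": 1.0, "ax": 0, "ay": 0, "az": 0, "claw": 1},
    {"x": 0.05, "y": 0, "z": 1.0, "ax": 0, "ay": 0, "az": 0, "claw": 1},
    {"x": 0.05, "y": 0, "z": 1.0, "ax": 0, "ay": 0, "az": 0, "claw": 1},
    {"x": 0.05, "y": 0, "z": 1.0, "ax": 0, "ay": 0, "az": 0, "claw": 1},
    {"x": 0.05, "y": 0, "z": 1.0, "ax": 0, "ay": 0, "az": 0, "claw": 1},
    {"x": 0.05, "y": 0, "z": 0.5, "ax": 0, "ay": 0, "az": 0, "claw": 1},
    {"x": 0, "y": 0, "z": 0, "ax": 0, "ay": 0, "az": 0, "claw": 1}
  ]
}}

```text
t: 14.85
eef_pos: [0.5811, 0.2315, 0.1464]
tool_rot: [[0.167, 0.001, 0.986], [-0.986, 0.004, 0.167], [-0.003, -1.0, 0.002]]
force: [-0.5, 0.9, 3.4]
finger_gap: 0.101
```

Run:
```python
from r import *
go(0,8,dz=p0[2]-.144,yawt=yaw)
```

```text
[0.58109044 0.23150367 0.14641367] [-0.50710066  0.8741253   3.4052012 ] 0.10051275804927619 14.85 [0.28 0.51 0.07 1.13 0.   1.68]
tool yaw 9.608428348817919
to [0.6432584  0.23818339 0.14641367]
8 x: shift cm [0.05 0.   0.78] turn deg [-0.01  0.   -0.02]
```

Request:
{"method": "carry_out", "body": {
  "moves": [
    {"x": 0.05, "y": 0, "z": 0.5, "ax": 0, "ay": 0, "az": 0, "claw": 1},
    {"x": 0.05, "y": 0, "z": 0.8, "ax": 0, "ay": 0, "az": 0, "claw": 1},
    {"x": 0.05, "y": 0, "z": 0.9, "ax": 0, "ay": 0, "az": 0, "claw": 1},
    {"x": 0.05, "y": 0, "z": 0.9, "ax": 0, "ay": 0, "az": 0, "claw": 1},
    {"x": 0.05, "y": 0, "z": 0.9, "ax": 0, "ay": 0, "az": 0, "claw": 1},
    {"x": 0.05, "y": 0, "z": 0.9, "ax": 0, "ay": 0, "az": 0, "claw": 1},
    {"x": 0.05, "y": 0, "z": 0.7, "ax": 0, "ay": 0, "az": 0, "claw": 1},
    {"x": 0.05, "y": 0, "z": 0.4, "ax": 0, "ay": 0, "az": 0, "claw": 1},
    {"x": 0, "y": 0, "z": 0.2, "ax": 0, "ay": 0, "az": 0, "claw": 1},
    {"x": 0, "y": 0, "z": 0, "ax": 0, "ay": 0, "az": 0, "claw": 1},
    {"x": 0, "y": 0, "z": 0, "ax": 0, "ay": 0, "az": 0, "claw": 1}
  ]
}}

```text
t: 15.77
eef_pos: [0.6415, 0.2375, 0.1464]
tool_rot: [[0.167, -0.0, 0.986], [-0.986, 0.003, 0.167], [-0.003, -1.0, 0.0]]
force: [-2.9, 0.3, 5.4]
finger_gap: 0.097
```

Run:
```python
from r import *
go(0,2,dz=p0[2]-.144,yawt=yaw)
d=get_image("top");f=d["frame"][80:280,150:350];cv2.imwrite("pics/c8.png",cv2.resize(f,None,fx=3,fy=3,interpolation=cv2.INTER_CUBIC)[:,:,::-1])
```

```text
[0.64151394 0.23747985 0.14639787] [-2.85493775  0.31480404  5.39366015] 0.09712165944388534 15.7667 [0.26 0.64 0.28 1.22 0.   1.66]
tool yaw 9.605581387709236
to [0.6432584  0.23818339 0.14639787]
2 x: shift cm [-0.02  0.    0.09] turn deg [-0.01  0.   -0.08]
```

View pics/c8.png

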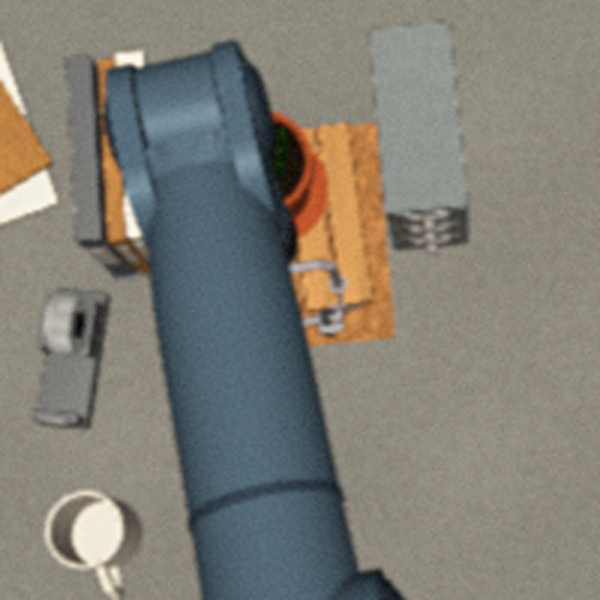

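The top crop shows the deck on the mat with its right edge from (347,122) to (372,303). The arm passes above the rack.

Run:
```python
from r import *
d=get_image("top");k=ray(d,np.array([[348,122],[373,304]])/3+[149.7,79.7],.072)[:,:2];v=k[0]-k[1]
a=np.arctan2(v[1],v[0]);print(np.linalg.norm(v),np.degrees(a));q=k-M;print("mat frame x",q@MX,"y",q@MY)
c=k.mean(0)+.09*np.array([-np.sin(a),np.cos(a)]);print("mid in mat",(c-M)@MX,(c-M)@MY)
# edge from image mask near right side
f=cv2.cvtColor(d["frame"],cv2.COLOR_RGB2HSV)
for r in (125,140,150,160,170,178): print(r,d["frame"][r,255:280].astype(int).sum(1).tolist())
```

```text
[0.64148485 0.23748417 0.14638661] [-2.5347014  -0.54314876  5.37183405] 0.09854044956599195 15.8167 [0.26 0.64 0.28 1.22 0.   1.66]
tool yaw 9.60395524855113
0.20436216491729517 9.4698189382136
mat frame x [ 0.10275067 -0.10139953] y [-0.08072484 -0.0900303 ]
mid in mat -0.003422504437942237 0.004529082020980931
125 [346, 413, 458, 441, 437, 452, 454, 452, 453, 458, 443, 417, 375, 358, 352, 379, 394, 401, 428, 435, 390, 392, 441, 429, 437]
140 [314, 328, 302, 336, 395, 443, 462, 450, 471, 467, 453, 461, 446, 387, 386, 443, 422, 389, 366, 348, 354, 383, 409, 430, 427]
150 [318, 329, 336, 353, 351, 420, 446, 464, 454, 460, 478, 466, 463, 456, 409, 366, 400, 410, 398, 373, 348, 339, 392, 402, 395]
160 [462, 464, 469, 435, 351, 273, 393, 466, 481, 474, 473, 472, 476, 468, 459, 449, 422, 394, 407, 413, 411, 382, 348, 375, 395]
170 [468, 478, 431, 372, 326, 279, 253, 297, 424, 479, 493, 478, 486, 475, 465, 466, 436, 371, 351, 396, 392, 373, 434, 443, 439]
178 [492, 485, 487, 450, 437, 439, 407, 382, 360, 430, 502, 491, 482, 477, 471, 452, 457, 441, 403, 374, 376, 410, 376, 350, 354]
```

Within 5 mm and 2.6° of square. I'll turn it back 2.5°, then release and rise.

Request:
{"method": "carry_out", "body": {
  "moves": [
    {"x": 0, "y": -0.1, "z": 0.1, "ax": 0, "ay": 0.9, "az": 0, "claw": 1},
    {"x": 0, "y": 0, "z": 0.1, "ax": 0, "ay": 0.9, "az": 0, "claw": 1},
    {"x": 0, "y": 0, "z": 0, "ax": 0, "ay": 0.7, "az": 0, "claw": 1},
    {"x": 0, "y": 0, "z": 0, "ax": 0, "ay": 0, "az": 0, "claw": 1},
    {"x": 0, "y": 0, "z": 0, "ax": 0, "ay": 0, "az": 0, "claw": 1},
    {"x": 0, "y": 0, "z": 0, "ax": 0, "ay": 0, "az": 0, "claw": 1}
  ]
}}

```text
t: 16.37
eef_pos: [0.643, 0.238, 0.1464]
tool_rot: [[0.123, -0.001, 0.992], [-0.992, 0.003, 0.123], [-0.003, -1.0, -0.001]]
force: [-4.3, 3.3, 4.5]
finger_gap: 0.101
```

Request:
{"method": "carry_out", "body": {
  "moves": [
    {"x": 0, "y": 0, "z": 0, "ax": 0, "ay": 0, "az": 0, "claw": 0.5},
    {"x": 0, "y": 0, "z": 0, "ax": 0, "ay": 0, "az": 0, "claw": 0},
    {"x": 0, "y": 0, "z": 0, "ax": 0, "ay": 0, "az": 0, "claw": 0},
    {"x": 0, "y": 0, "z": 0, "ax": 0, "ay": 0, "az": 0, "claw": 0},
    {"x": 0, "y": -1, "z": 0, "ax": 0, "ay": 0, "az": 0, "claw": 0},
    {"x": 0, "y": -2, "z": 0, "ax": 0, "ay": 0, "az": 0, "claw": 0},
    {"x": 0, "y": -2, "z": 0, "ax": 0, "ay": 0, "az": 0, "claw": 0},
    {"x": 0, "y": -2, "z": 0, "ax": 0, "ay": 0, "az": 0, "claw": 0},
    {"x": 0, "y": -1, "z": -1, "ax": 0, "ay": 0, "az": 0, "claw": 0},
    {"x": 0, "y": 0, "z": -2, "ax": 0, "ay": 0, "az": 0, "claw": 0},
    {"x": 0, "y": 0, "z": -2, "ax": 0, "ay": 0, "az": 0, "claw": 0},
    {"x": 0, "y": 0, "z": 0, "ax": 0, "ay": 0, "az": 0, "claw": 0}
  ]
}}

```text
t: 17.37
eef_pos: [0.5897, 0.2301, 0.2265]
tool_rot: [[0.123, -0.004, 0.992], [-0.992, 0.0, 0.123], [-0.001, -1.0, -0.004]]
force: [-0.9, -0.5, 0.1]
finger_gap: 0.502
```

```bash
cat > t.py <<'E'
from r import *
# push-down: toe up at mat x -.168 z .087; fingers shut, same yaw, tool down
up=np.array([*(M-.168*MX),.0]);
for nm,x,z in(("above",-.172,.15),("top",-.172,.097),("down",-.185,.032)):
    p=np.r_[M+x*MX,z];print(nm,p,"tool cm",(R0.T@(p-p0)*100).round(2))
E
python3 t.py
python3 - <<'E'
from h import *
d=get_image("side");f=d["frame"][130:330,150:350];cv2.imwrite("pics/c9.png",cv2.resize(f,None,fx=3,fy=3,interpolation=cv2.INTER_CUBIC)[:,:,::-1])
d=get_image("top");f=d["frame"][80:280,150:350];cv2.imwrite("pics/c9t.png",cv2.resize(f,None,fx=3,fy=3,interpolation=cv2.INTER_CUBIC)[:,:,::-1])
a=cv2.imread("pics/c9.png");b=cv2.imread("pics/c9t.png");cv2.imwrite("pics/c9j.png",cv2.resize(np.hstack([a,b]),(800,400)))
E
```

```text
[0.5896836  0.23014064 0.22652597] [-0.90925637 -0.50303722  0.07022601] 0.50197150755218 17.3667 [0.27 0.51 0.27 1.34 0.   1.72]
tool yaw 7.042858110498758
above [0.54993135 0.22695568 0.15      ] tool cm [-0.17  7.67 -3.95]
top [0.54993135 0.22695568 0.097     ] tool cm [-0.16 12.97 -3.93]
down [0.53702442 0.22540291 0.032     ] tool cm [-0.16 19.47 -5.21]
```

View pics/c9j.png

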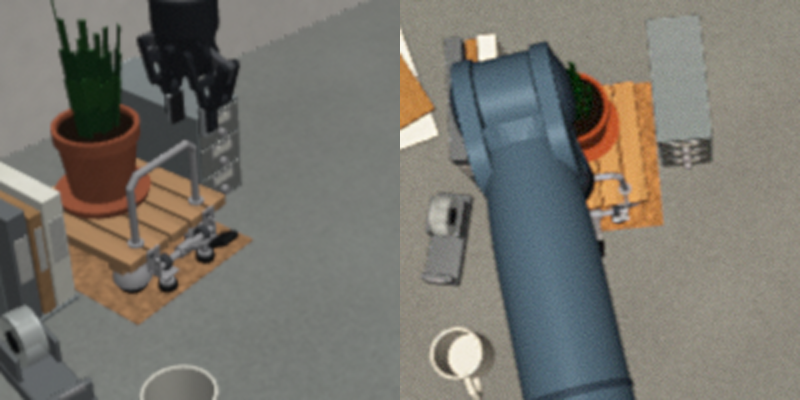

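Left (side) shows the lever up and free, toe at joined (226,240). Right (top) shows the deck edge from (637,83) to (646,204).

Run:
```python
from r import *
d=get_image("top");J=np.array([[637.,83],[646,204]])-[400,0];k=ray(d,J/2+[150,80],.072)[:,:2];v=k[0]-k[1]
a=np.arctan2(v[1],v[0]);print(np.linalg.norm(v),np.degrees(a));c=k.mean(0)+.09*np.array([-np.sin(a),np.cos(a)]);print("mid in mat",(c-M)@MX,(c-M)@MY)
d=get_image("side");p=ray(d,np.array([226,240])/2+[150,130],.087);print("toe",p,"mat",(p[0,:2]-M)@MX,(p[0,:2]-M)@MY)
```

```text
[0.59299703 0.23043768 0.22670441] [-0.41359513 -0.12075423  0.60194795] 0.5016290742997088 17.4667 [0.27 0.51 0.28 1.34 0.   1.72]
tool yaw 7.015124699781934
0.20223312553314002 6.0234950341379845
mid in mat -0.0017844455044614745 0.0020177333774812293
toe [[0.54599479 0.22678113 0.087     ]] mat -0.1759292263128652 0.0002968963399537045
```

Request:
{"method": "carry_out", "body": {
  "moves": [
    {"x": 0, "y": 0, "z": -1.5, "ax": 0, "ay": 0, "az": 0, "claw": 1},
    {"x": -0.1, "y": 0, "z": -1.7, "ax": 0, "ay": 0, "az": 0, "claw": 1},
    {"x": 0, "y": 0, "z": -1.5, "ax": 0, "ay": 0, "az": 0, "claw": 1},
    {"x": 0, "y": 2.2, "z": 0, "ax": 0, "ay": 0, "az": 0, "claw": 1},
    {"x": 0, "y": 2.2, "z": 0, "ax": 0, "ay": 0, "az": 0, "claw": 1},
    {"x": 0, "y": 2.2, "z": 0, "ax": 0, "ay": 0, "az": 0, "claw": 1},
    {"x": 0, "y": 2.2, "z": 0, "ax": 0, "ay": 0, "az": 0, "claw": 1},
    {"x": 0, "y": 1.5, "z": 0, "ax": 0, "ay": 0, "az": 0, "claw": 1},
    {"x": 0, "y": 0, "z": 0, "ax": 0, "ay": 0, "az": 0, "claw": 1},
    {"x": 0, "y": 0, "z": 0, "ax": 0, "ay": 0, "az": 0, "claw": 1}
  ]
}}

```text
t: 18.4
eef_pos: [0.5472, 0.2258, 0.1226]
tool_rot: [[0.122, -0.002, 0.993], [-0.993, 0.0, 0.122], [-0.001, -1.0, -0.002]]
force: [0.2, -0.5, 0.2]
finger_gap: 0.001
```

```bash
python3 t.py
```

```text
[0.54717417 0.22576698 0.12255586] [ 0.21331841 -0.50681359  0.19803306] 0.0013028305820063793 18.4 [ 0.28  0.46 -0.07  1.04  0.    1.73]
tool yaw 6.988368464163513
above [0.54993135 0.22695568 0.15      ] tool cm [-0.09 -2.74  0.28]
top [0.54993135 0.22695568 0.097     ] tool cm [-0.08  2.56  0.29]
down [0.53702442 0.22540291 0.032     ] tool cm [-0.08  9.06 -0.99]
```

Request:
{"method": "carry_out", "body": {
  "moves": [
    {"x": -0.08, "y": 0.7, "z": 0, "ax": 0, "ay": 0, "az": 0, "claw": 1},
    {"x": 0, "y": 0.7, "z": 0, "ax": 0, "ay": 0, "az": 0, "claw": 1},
    {"x": 0, "y": 0.7, "z": -0.1, "ax": 0, "ay": 0, "az": 0, "claw": 1},
    {"x": 0, "y": 0.7, "z": -0.2, "ax": 0, "ay": 0, "az": 0, "claw": 1},
    {"x": 0, "y": 0.7, "z": -0.2, "ax": 0, "ay": 0, "az": 0, "claw": 1},
    {"x": 0, "y": 0.7, "z": -0.2, "ax": 0, "ay": 0, "az": 0, "claw": 1},
    {"x": 0, "y": 0.7, "z": -0.1, "ax": 0, "ay": 0, "az": 0, "claw": 1},
    {"x": 0, "y": 0.7, "z": -0.1, "ax": 0, "ay": 0, "az": 0, "claw": 1},
    {"x": 0, "y": 0.7, "z": 0, "ax": 0, "ay": 0, "az": 0, "claw": 1},
    {"x": 0, "y": 0.7, "z": 0, "ax": 0, "ay": 0, "az": 0, "claw": 1},
    {"x": 0, "y": 0.7, "z": 0, "ax": 0, "ay": 0, "az": 0, "claw": 1},
    {"x": 0, "y": 0.5, "z": 0, "ax": 0, "ay": 0, "az": 0, "claw": 1}
  ]
}}

```text
t: 19.4
eef_pos: [0.5381, 0.2257, 0.0404]
tool_rot: [[0.122, -0.001, 0.993], [-0.993, 0.001, 0.122], [-0.001, -1.0, -0.0]]
force: [-0.5, -0.5, 1.5]
finger_gap: -0.002
```

Request:
{"method": "carry_out", "body": {
  "moves": [
    {"x": 0, "y": 0.2, "z": 0, "ax": 0, "ay": 0, "az": 0, "claw": 1},
    {"x": 0, "y": 0.2, "z": 0, "ax": 0, "ay": 0, "az": 0, "claw": 1},
    {"x": 0, "y": 0.2, "z": 0, "ax": 0, "ay": 0, "az": 0, "claw": 1},
    {"x": 0, "y": 0, "z": 0, "ax": 0, "ay": 0, "az": 0, "claw": 1},
    {"x": 0, "y": 0, "z": 0, "ax": 0, "ay": 0, "az": 0, "claw": 1}
  ]
}}

```text
t: 19.82
eef_pos: [0.5385, 0.2258, 0.0369]
tool_rot: [[0.122, 0.001, 0.993], [-0.993, 0.001, 0.122], [-0.001, -1.0, 0.001]]
force: [-3.5, -1.1, 10.7]
finger_gap: -0.001
```

Request:
{"method": "carry_out", "body": {
  "moves": [
    {"x": 0, "y": 0.2, "z": 0, "ax": 0, "ay": 0, "az": 0, "claw": 1},
    {"x": 0, "y": 0, "z": 0, "ax": 0, "ay": 0, "az": 0, "claw": 1},
    {"x": 0, "y": 0, "z": 0, "ax": 0, "ay": 0, "az": 0, "claw": 1}
  ]
}}

```text
t: 20.07
eef_pos: [0.5387, 0.2259, 0.0364]
tool_rot: [[0.122, 0.002, 0.993], [-0.993, 0.001, 0.122], [-0.001, -1.0, 0.002]]
force: [-6.9, -1.9, 20.1]
finger_gap: 0.001
```

Request:
{"method": "carry_out", "body": {
  "moves": [
    {"x": 0, "y": -1.0, "z": 0, "ax": 0, "ay": 0, "az": 0, "claw": 1},
    {"x": 0, "y": -2, "z": 0, "ax": 0, "ay": 0, "az": 0, "claw": 1},
    {"x": 0, "y": -2, "z": -0.5, "ax": 0, "ay": 0, "az": 0, "claw": 1},
    {"x": 0, "y": -2, "z": -2, "ax": 0, "ay": 0, "az": 0, "claw": 1},
    {"x": 0, "y": -2, "z": -2, "ax": 0, "ay": 0, "az": 0, "claw": 1},
    {"x": 3, "y": -2, "z": -1, "ax": 0, "ay": 0, "az": 0, "claw": 1},
    {"x": 3, "y": -2, "z": -1, "ax": 0, "ay": 0, "az": 0, "claw": 1},
    {"x": 3, "y": -1, "z": 0, "ax": 0, "ay": 0, "az": 0, "claw": 1},
    {"x": 3, "y": 0, "z": 0, "ax": 0, "ay": 0, "az": 0, "claw": 1},
    {"x": 2, "y": 0, "z": 0, "ax": 0, "ay": 0, "az": 0, "claw": 1},
    {"x": 0, "y": 0, "z": 0, "ax": 0, "ay": 0, "az": 0, "claw": 1},
    {"x": 0, "y": 0, "z": 0, "ax": 0, "ay": 0, "az": 0, "claw": 1}
  ]
}}

```text
t: 21.07
eef_pos: [0.491, 0.078, 0.1734]
tool_rot: [[0.12, 0.0, 0.993], [-0.993, 0.001, 0.12], [-0.001, -1.0, 0.0]]
force: [-0.9, 0.5, -0.6]
finger_gap: -0.002
```

Run:
```python
from h import *
d=get_image("side");f=d["frame"][190:290,170:290];a=cv2.resize(f,(480,400),interpolation=cv2.INTER_CUBIC)
d2=get_image("top");f=d2["frame"][110:230,200:290];b=cv2.resize(f,(300,400),interpolation=cv2.INTER_CUBIC)
cv2.imwrite("pics/c10.png",np.hstack([a,b])[:,:,::-1])
from r import *
print([ (b,((proj(d,[*(M+(-.106-.076*np.cos(e))*MX),.043+.076*np.sin(e)])-[170,190])*4).round(0).tolist()) for b in (0,.5,.69,.785) for e in [np.radians(35)-b]])
```

```text
[0.4906363  0.0792729  0.17310872] [ 0.20988012  0.17932078 -0.09635026] 0.003436188360366737 21.1667 [ 0.03  0.25 -0.25  1.07  0.    1.48]
tool yaw 7.022610211633151
[(0, [[363.0, 236.0]]), (0.5, [[382.0, 290.0]]), (0.69, [[383.0, 308.0]]), (0.785, [[382.0, 317.0]])]
```

View pics/c10.png

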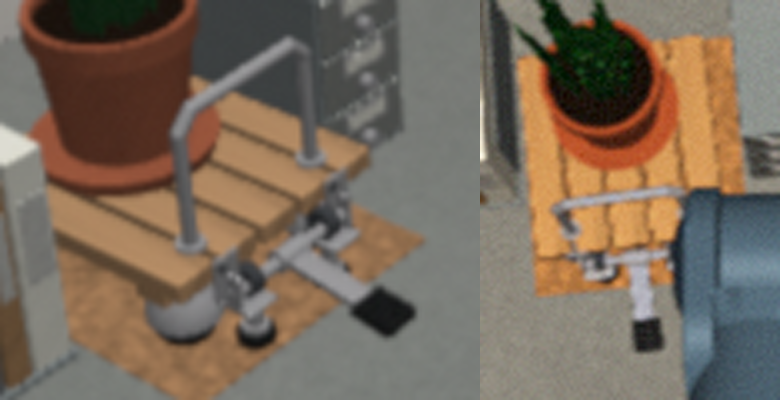

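The picture shows the lever down with its toe at (383,310), where 317 is predicted for the stop and 308 for 0.69 rad. The feet are on the mat. Pressing with 20 N moved it only 0.5 mm, so it is on its stop. One last check of the deck position before handing in.

Run:
```python
from r import *
d=get_image("top")
k=ray(d,(np.array([[518.,58],[706,38],[538,258]])-[480,0])/3.333+[199.85,109.85],.072)[:,:2]
v=k[0]-k[2];c=(k[1]+k[2])/2;print("yaw off",np.degrees(np.arctan2(v[1],v[0]))-my,"size",np.linalg.norm(v),np.linalg.norm(k[0]-k[1]),"mid mat",(c-M)@MX,(c-M)@MY)
d2=get_image("side");
for z in(.030,.035):
    p=ray(d2,np.array([383,310])/4+[170,190],z)[0,:2]-M;print(z,p@MX,p@MY)
print(ray(d,(np.array([648,334])-[480,0])/3.333+[199.85,109.85],.035)[0,:2]@np.c_[MX,MY]-M@np.c_[MX,MY])
```

```text
[0.4906363  0.0792729  0.17310872] [ 0.20988012  0.17932078 -0.09635026] 0.003436188360366737 21.1667 [ 0.03  0.25 -0.25  1.07  0.    1.48]
tool yaw 7.022610211633151
yaw off 1.8072123991321378 size 0.20027505193936204 0.18323777973559893 mid mat -0.002233841545925014 0.0016565690638541183
0.03 -0.17683359354006578 -0.005274408406133375
0.035 -0.1811065407483076 -0.0007078235877542549
[-0.18050037 -0.00384784]
```

```bash
python3 -c "
from workcell import *
print(close_job())"
```

```text
the job is handed in; nothing more can be done
None
```

I flicked the brake lever up where the caddy stood, rolled the caddy by its handle onto the mat, let go, pushed the lever down to lock it, and handed the job in at about 21 s. `close_job()` gave no verdict.

**Last checks before handing in:**
- **Position:** the deck centre measured about 3 mm from the mat centre, and the caddy was about 1.8° (0.03 rad) off square, lever end facing out.
- **Brake:** the lever moved only 0.5 mm more between 11 and 20 N of push, so it was against its stop. The toe's height in two views agrees with fully down, though the side view alone put it at about 0.7 to 0.78 rad.
- **Surroundings:** the mug, tape dispenser and stapler looked unmoved in every picture that showed them. The last pictures did not cover them again, and I did not re-measure their positions. I saw no contact with the rack or drawers.

**What went wrong on the way:**
- **Approach:** my first approach to the lever tilted the tool too far and put joint 3 at its range limit. I redid it at a smaller tilt.
- **Roll:** the handle was pulled up by up to 11 N. I lowered the tool before going onto the mat.

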